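Hold a tool-case lid at its balance point for a new stay

ROBOT

A 6-joint arm with a two-finger parallel gripper is mounted at the origin on the work surface. World frame = base frame: x ahead of the robot, y to its left, z up, the work surface at z = 0. Lengths are in m, angles in rad, forces in N, time in s.
With the tool pointing down it reaches from about 0.3 to 0.775 m from the base axis. Payload 14.6 kg.
Tool frame: the origin (TCP) lies midway between the tips of the shut fingers; the grasp point (between the pads) lies 19 mm behind it; z points along the fingers, y is the line along which they close (so a half turn about z gives the same grasp; the last joint's range is limited). The gripper opens to 94 mm and grips with 3 to 60 N. Pads are 16 mm wide; open, the fingers measure 119 mm over their backs; the gripper's body (75 mm by 177 mm) begins 78 mm behind the grasp point.
Start: joints at [1.077, 0.3, 1.521, -0, 1.321, -0.067], TCP at [0.228, 0.501, 0.168] pointing down, gripper open.
Joint ranges: [-3.03, 3.03], [-0.79, 2.21], [0.23, 2.52], [-1.04, 4.18], [0, 3.07], [-2.55, 2.55]. Speed limits (rad/s): [2.22, 2.22, 2.57, 3.14, 3.14, 3.14].

INTERFACE

Orientations are given as [roll, pitch, yaw] about the fixed x, y, z axes, in that order (R = Rz(yaw) Ry(pitch) Rx(roll)).
In Python, from station import ctrl gives the robot as it stands. The module is installed in compiled form; this text tells all that it offers.
- The arm moves only by the tool servo_tool, never from a script. Its argument "plan" is a list of rows, each a list of 7 numbers: the opening in per cent of the stroke, from 0 (shut) to 100 (fully open), then the shift along the tool's x, y, z in m, then the turn, a rotation vector about the tool's x, y, z in rad. A call has exactly 8 rows; each row shifts and turns the commanded pose from where the row before left it, along the tool's axes as they then stand; what a row does not reach is not made up. A row lasts 1/8 s, in which the tool goes at most 62.5 mm and 10.7 degrees, less where a joint would pass 70% of its speed; a pose out of reach is approached as far as the arm can. A call with a gripper value outside its range is refused whole. The fingers move at their own pace and stop on an object; "force" is the grip in N (left out, the last holds). Time passes only in rows, so rows that do not move let the fingers close, or fill a call up. It gives the time, the measured TCP pose, the force, the opening and the grip force at its end, in the units of the state.
- ctrl.get_obs(): the state, without advancing time (a new reading comes with each control period).
- ctrl.camera(name): name is "scene" or "side" or "wrist"; returns a dict with "pixels" (420x560x3 uint8, red, green, blue), "z_map" (420x560 float32, m along the optical axis (not along the pixel's ray), 0 where there is no reading), "mtx" (3x3 intrinsics, pixels), "pose" (4x4, takes a point from camera to world coordinates). Camera axes: x right, y up, looking along -z (the intrinsics and any distortion apply to the point x, -y, -z); pixel columns grow to the right and rows downward; lengths in m; the calibration is good to about 2 mm. The wrist camera is an equidistant fisheye: a pixel r from the principal point sees the ray r / f radians off the axis. A picture is of the moment at which its call begins.
- ctrl.hand_in(): hands the job in; it is judged then, once.
The state is a dict: "time_s": time; "qpos": joint angles; "joint_vel": joint speeds; "tau": joint torques, N m; "ee_pos": TCP position; "eef_rot": TCP orientation; "force": force on the tool from outside, world axes, zero at the start; "moment": the same for the moment, N m; "grip_width": finger opening in m; "grip_force": force on a finger pad.
Only numpy, scipy, OpenCV 4.12 (cv2) and the standard library are available. Lean on these libraries where they do the work, as an engineer would, in place of code of your own. Each camera call takes 0.05 s, during which the arm holds its last target. There are 200 camera calls.

TASK

The lid stay of this tool case has come off and I need both hands to fit the new one: swing the red hasp on the left (as the robot sees the case) off its catch, out and down - the right one is already off - then raise the lid by the tongue at its front to its balance point, a little short of upright, where it wants to fall neither shut nor backwards. Do not let the lid drop or go over backwards, and leave the things around the case where they are. Finish there with the tongue still in the gripper: keep holding the lid still at the balance point, do not let go.

Things in the scene. Friction and masses are not known exactly. Their poses are not given: they have to be found in the camera images.
- case: Flat dark-teal tool case, 190 mm deep (x), 280 wide (y), 84 high when shut; seam 60 mm up; does not shift. Origin: centre of its underside, on the work surface; x points from its front (robot side: hasps, tongue) to its rear (hinge), y left, z up. A black carrying strap, 120 mm along y, stands 18 mm above the middle of the lid.
- lid_angle (a joint): Opening of the lid, rad: 0 shut, grows as its front rises and swings to the rear; stop 1.95. About 0.43 kg (varies by a quarter), nearly free hinge along the case's y: let go, it falls shut or backwards unless close to its balance point, 1.38 rad (79 deg), where point lid_com stands straight above the hinge. Under a hooked hasp it lifts only about 2 mm at the front.
- lid: The dark-teal lid, a shell 190 by 280 mm and 24 mm high, with the tongue. Origin on the hinge line (same point as point lid_hinge); axes those of the case, turned with the lid about y.
- lid_hinge (a point): Middle of the lid's hinge line: at the case's rear face, 95 mm behind the case's centre, 60 mm above its underside.
- lid_com (a point): Centre of mass of the lid with all it carries: with the lid shut, 99 mm in front of and 19 mm above the hinge line. It turns with the lid.
- tongue (a point): Black lifting tongue, part of the lid, mid front edge: 28 mm wide (y), 10 thick, sticks out 42 mm from the lid's front face. This point: the place to hold, inside it, 27 mm out from that face, 15 mm from the tip; lid shut: 217 mm in front of and 11 mm above the hinge line, 71 mm up. Axes: the case's, turned with the lid. Pinched across y it can turn between the fingers as the lid rises.
- hasp_left (a joint): Angle of the left red hasp (left seen from the robot, the case's +y side), hinged low on the front of the base, rad: 0 upright, its hook over the catch bead on the lid's front; grows as its top swings out forward and down; stop 1.5. Off the catch beyond about 0.3; above 0.7 it is swung clear. Stiff hinge (about 0.03 N m): stays where it is left.
- hasp_right (a joint): Angle of the right red hasp, likewise; it starts swung off (1.1 to 1.45) and stays so.
- hasp_left_pin (a point): Middle of the left hasp's hinge pin, on the base: the pin runs along the case's y, 6 mm in front of the case's front face, 85 mm left of its middle, 32 mm up.
- hasp_left_lip (a point): Place to hold the left hasp: middle of its pull lip, 24 mm wide (y), 4 thick, standing 18 mm forward from the top of the red plate (24 wide, 49 long, 3 thick). Hooked: 18 mm in front of the case's front face, 74 mm up, i.e. 12 mm in front of and 42 mm above the pin; moves on an arc about the pin. Pinched across y it can turn between the fingers.
- stay: The new lid stay: flat steel bar 142 mm long, 4 mm thick with 9 mm high ends, lying beside the case. Origin: centre of its underside, bar along its x. Leave alone.
- oiler: Orange squeeze bottle with blue nozzle, 48 mm across, 139 mm high. Origin: centre of its underside. Leave alone.
- driver: Screwdriver with red handle lying on the bench. Origin: its underside. Leave alone.
- bits: Small yellow box of bits, 90 by 60 by 30 mm. Origin: centre of its underside. Leave alone.

How it is judged:
By the outcome, as a careful person would: the job done as asked, in the order asked, and still so for the second after the job is handed in, while the arm keeps its last pose, push and grip.
It also fails if it takes over 45 s, if anything falls off the work surface, if the arm or the gripper's body presses on something with over 40 N, if the wrist force passes 120 N, or if a joint passes its speed limit or range.

## Working session

There is one attempt and no reset: what is moved stays moved. The work goes in short steps, Python scripts to look and compute and a tool call to move; the robot and the scene stay as the last step left them, time stands still between calls to the robot, and variables do not carry over. Pictures are saved under pics/ and viewed, at most 10 in all, crops included, and the job is handed in when it is done.

Besides the shell and the picture viewer there is one more tool, called after "Call:" in YAML: its name, and indented under it one key for each argument. servo_tool: Moves the arm, as the interface text tells. Its arguments: {"type":"object","properties":{"plan":{"type":"array","items":{"type":"array","items":{"type":"number"}}},"force":{"type":"number"}},"required":["plan"]}

```bash
mkdir -p pics
python3 - <<'E'
from station import ctrl
import cv2,numpy as np
print(ctrl.get_obs())
for n in("scene","side"):
    c=ctrl.camera(n); cv2.imwrite(f"pics/{n}0.png",c["pixels"][...,::-1]); np.savez(f"{n}0.npz",**c)
    print(n,c["mtx"],c["pose"])
E
```

```text
{'time_s': 0.0, 'qpos': array([ 1.07739767e+00,  3.00487431e-01,  1.52159219e+00, -1.41327544e-05,
        1.32069316e+00, -6.66336998e-02]), 'joint_vel': array([ 8.79080557e-04,  2.11973172e-03,  1.48395582e-03, -1.13664973e-03,
       -1.98519375e-05,  1.54653141e-03]), 'tau': array([-2.38864442e-05, -5.31807768e+01, -3.52742743e+01,  7.08805863e-02,
        2.43749586e-02, -1.17202417e-04]), 'ee_pos': array([0.22753646, 0.50038559, 0.1675727 ]), 'eef_rot': array([-3.14041423e+00, -6.49196562e-05,  2.71483117e+00]), 'force': array([-0.00686145, -0.346276  ,  0.30072847]), 'moment': array([-0.0236165 , -0.0206595 , -0.02042392]), 'grip_force': 0.0, 'grip_width': 0.09405674319999217}
scene [[501.19216542   0.         271.69996729]
 [  0.         501.19216542 217.9063674 ]
 [  0.           0.           1.        ]] [[-0.24601465 -0.74398156  0.62126342  1.27376197]
 [ 0.96920402 -0.19607652  0.14898844  0.16480145]
 [ 0.01097051  0.63878435  0.76930762  0.9820564 ]
 [ 0.          0.          0.          1.        ]]
side [[489.72227671   0.         277.2781695 ]
 [  0.         489.72227671 210.27500702]
 [  0.           0.           1.        ]] [[ 0.8648785   0.26938081 -0.42357899  0.04734111]
 [-0.50185126  0.48320657 -0.71739579 -0.86508461]
 [ 0.01142349  0.83303385  0.55310407  0.74676339]
 [ 0.          0.          0.          1.        ]]
```

View pics/scene0.png

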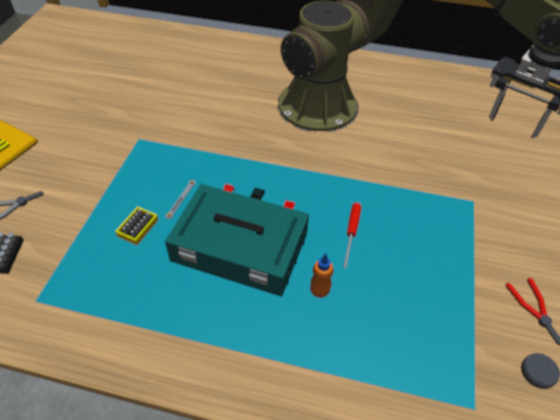

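View pics/side0.png

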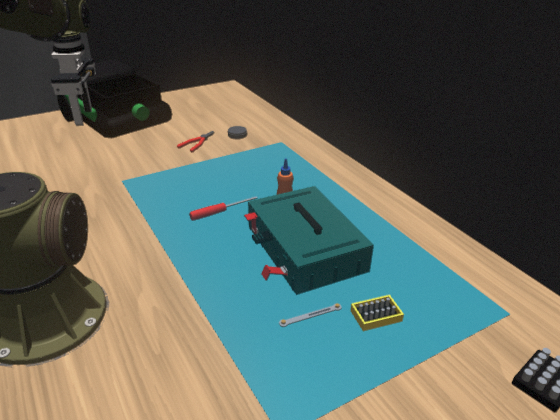

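The scene view (from behind the case) shows the right hasp at (229,188), the tongue at (258,194) and the left hasp at (289,205). The side view shows the left hasp upright at (251,218) and the right one swung out at (272,271). Next I'll fit the lid's top plane for the case pose.

```bash
cat > h.py <<'E'
import numpy as np,cv2
def cloud(c):
    z=c["z_map"].astype(float);K=c["mtx"];v,u=np.mgrid[:z.shape[0],:z.shape[1]]
    P=np.stack([(u-K[0,2])/K[0,0]*z,-(v-K[1,2])/K[1,1]*z,-z],-1)
    W=P@c["pose"][:3,:3].T+c["pose"][:3,3]; W[z<=0]=np.nan
    return W
E
python3 - <<'E'
from h import *
for n in("scene","side"):
    c=dict(np.load(f"{n}0.npz")); W=cloud(c); px=c["pixels"].astype(int)
    near=(np.abs(W[...,0]-.5)<.35)&(np.abs(W[...,1])<.35)
    teal=(px[...,1]>px[...,0]+10)&(px[...,1]<120)
    m=near&(W[...,2]>.074)&(W[...,2]<.094)&teal
    k,l,s,_=cv2.connectedComponentsWithStats(m.astype(np.uint8)); i=1+np.argmax(s[1:,4])
    p=W[l==i]; r=cv2.minAreaRect(p[:,:2].astype(np.float32)*1000); print(n,len(p),r,np.median(p[:,2]),cv2.boxPoints(r).tolist())
    red=near&(px[...,0]>140)&(px[...,1]<60)&(px[...,2]<70)&(W[...,2]<.15)
    k,l,s,ce=cv2.connectedComponentsWithStats(red.astype(np.uint8))
    for i in range(1,k):
        if s[i,4]>8: print(' red',ce[i],s[i,4],np.nanmedian(W[l==i],0),np.nanmax(W[l==i],0),np.nanmin(W[l==i],0))
    blk=near&(px.max(-1)<45)&(W[...,2]>.05)&(W[...,2]<.12)
    k,l,s,ce=cv2.connectedComponentsWithStats(blk.astype(np.uint8))
    for i in range(1,k):
        if s[i,4]>15: print(' blk',ce[i],s[i,4],np.nanmedian(W[l==i],0))
    tall=near&(px[...,0]>px[...,2]+60)&(W[...,2]>.05); print(' oiler',np.nanmedian(W[tall],0))
E
```

```text
scene 7885 ((573.8497314453125, -75.29444885253906), (280.9294738769531, 234.078125), 84.44569396972656) 0.08560562300663987 [[443.76470947265625, -203.77157592773438], [676.7438354492188, -226.42779541015625], [703.9347534179688, 53.18267822265625], [470.95562744140625, 75.83889770507812]]
 red [228.36842105 187.73684211] 38 [ 0.45244978 -0.14674569  0.04905941] [ 0.45794379 -0.13664393  0.05622849] [ 0.44509025 -0.1566471   0.04535202]
 red [288.91111111 204.46666667] 45 [0.49095965 0.01945472 0.077326  ] [0.50311093 0.02908083 0.08177343] [0.48358352 0.00895502 0.07337605]
 red [354.01304348 218.06956522] 230 [0.44953136 0.17763424 0.02562357] [0.4962241  0.18771932 0.0329716 ] [0.40123826 0.16740561 0.01900011]
 blk [257.48979592 194.85714286] 49 [ 0.48198682 -0.06149152  0.07743957]
 blk [238.79487179 223.13553114] 273 [ 0.59725272 -0.0743735   0.10294108]
 blk [299.15789474 241.73684211] 19 [0.58140727 0.0642884  0.05460805]
 blk [172.57407407 248.48148148] 54 [ 0.67579296 -0.20801586  0.06235303]
 blk [223.10033445 264.24080268] 299 [ 0.68794155 -0.08318637  0.06247295]
 blk [
[... 360 characters left out ...]
 [470.92584228515625, 75.76284790039062]]
 red [213.4 209.6] 10 [0.4576787  0.16583396 0.01847728] [0.46798912 0.16996452 0.02002357] [0.44426584 0.16196711 0.01607029]
 red [250.78 215.76] 50 [0.49323705 0.01626565 0.07460703] [0.50637751 0.028616   0.07862704] [0.47991576 0.00590651 0.072105  ]
 red [274.60810811 269.87837838] 74 [ 0.46363639 -0.15286453  0.04042674] [ 0.48074648 -0.1385763   0.05610346] [ 0.44507577 -0.16374872  0.03194609]
 blk [296.2  207.75] 20 [ 0.59083811 -0.03311769  0.09787727]
 blk [312.18897638 223.07874016] 127 [ 0.58724827 -0.11465555  0.09992529]
 blk [265.62121212 237.62121212] 66 [ 0.48525995 -0.07891858  0.07279578]
 oiler [0.50255113 0.02636594 0.07649162]
```

Both cameras agree. The case centre is about (0.595, -0.078) with yaw about -5.6°, so the left lip should be near (0.491, 0.018), which matches the red blob. I'll align the tool (yaw 3.044, so tool x = -case x and tool y = case y) and move over the hasp.

Call:
servo_tool:
  plan:
    - [55,0,0,0,0,0,-0.165]
    - [55,0,0,0,0,0,-0.164]
    - [55,-0.031,-0.0455,0,0,0,0]
    - [55,-0.031,-0.0455,0,0,0,0]
    - [55,-0.031,-0.0455,0,0,0,0]
    - [55,-0.031,-0.0455,0,0,0,0]
    - [55,-0.031,-0.0455,0,0,0,0]
    - [55,-0.031,-0.0455,0,0,0,0]
  force: 15

```text
time_s: 1.1
ee_pos: [0.3866, 0.2091, 0.1681]
eef_rot: [-3.142, -0.0, 3.044]
force: [0.2, 0.6, 0.1]
grip_width: 0.0518
grip_force: 0.0
```

Call:
servo_tool:
  plan:
    - [55,-0.031,-0.0455,0,0,0,0]
    - [55,-0.031,-0.0455,0,0,0,0]
    - [55,-0.031,-0.0455,0,0,0,0]
    - [55,-0.031,-0.0455,0,0,0,0]
    - [55,0,0,0,0,0,0]
    - [55,0,0,0,0,0,0]
    - [55,0,0,0,0,0,0]
    - [55,0,0,0,0,0,0]

```text
time_s: 2.1
ee_pos: [0.4916, 0.0184, 0.1683]
eef_rot: [3.142, 0.0, 3.045]
force: [0.8, -0.0, 0.1]
grip_width: 0.0516
grip_force: 0.0
```

```bash
cat >> h.py <<'E'
from scipy.spatial.transform import Rotation as Ro
def fish(c,p):
    "world point -> wrist pixel"
    q=c["pose"][:3,:3].T@(np.asarray(p)-c["pose"][:3,3]); q=q*[1,-1,-1]
    th=np.arctan2(np.hypot(q[0],q[1]),q[2]);a=np.arctan2(q[1],q[0]);K=c["mtx"]
    return K[0,0]*th*np.cos(a)+K[0,2],K[1,1]*th*np.sin(a)+K[1,2]
O=np.array([.595,-.078,0]);RC=Ro.from_euler('z',-5.6,degrees=True).as_matrix()
def cw(x,y,z): return O+RC@np.array([x,y,z])
def wc(p): return RC.T@(np.asarray(p)-O)
E
python3 - <<'E'
from h import *
from station import ctrl
o=ctrl.get_obs(); print(o["ee_pos"],o["eef_rot"],o["qpos"],"case",wc(o["ee_pos"])*1000)
c=ctrl.camera("wrist"); np.savez("w1.npz",**c); print(c["mtx"])
im=c["pixels"][...,::-1].copy()
for p in[(-.113,.085,.074),(-.122,0,.071),(-.095,.14,.084),(-.095,-.14,.084)]:
    u=fish(c,cw(*p)); print(u); cv2.circle(im,(int(u[0]),int(u[1])),3,(255,255,0),1)
cv2.imwrite("pics/w1.png",im)
E
```

```text
[0.4915544  0.01842739 0.1683291 ] [3.14156214e+00 3.23594912e-04 3.04526185e+00] [-3.70108685e-02  1.69813354e-01  1.68112158e+00  1.17324705e-05
  1.29033288e+00 -1.51147965e+00] case [-112.36155973   85.87265813  168.32909841]
[[325.1922621    0.         271.60038678]
 [  0.         325.1922621  214.79127189]
 [  0.           0.           1.        ]]
(np.float64(270.6641654169138), np.float64(204.8800067758316))
(np.float64(187.00005182841983), np.float64(195.64476610940906))
(np.float64(326.4082105603152), np.float64(225.29359062611417))
(np.float64(70.45262648280777), np.float64(223.58297995415032))
```

View pics/w1.png

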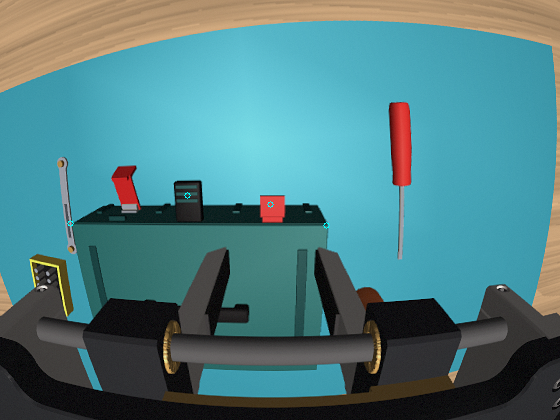

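The projected lip (271,205) and tongue (187,196) both land on their parts, so I'll descend and pinch the lip.

Call:
servo_tool:
  plan:
    - [55,0.001,-0.0005,0.025,0,0,0]
    - [55,0,0,0.025,0,0,0]
    - [55,0,0,0.025,0,0,0]
    - [55,0,0,0.02,0,0,0]
    - [55,0,0,0.012,0,0,0]
    - [55,0,0,0.006,0,0,0]
    - [55,0,0,0,0,0,0]
    - [35,0,0,0,0,0,0]

```text
time_s: 3.15
ee_pos: [0.4911, 0.0172, 0.0558]
eef_rot: [3.142, 0.001, 3.044]
force: [-0.2, 0.3, 0.7]
grip_width: 0.0448
grip_force: 0.0
```

Call:
servo_tool:
  plan:
    - [15,0,0,0,0,0,0]
    - [15,0,0,0,0,0,0]
    - [15,0,0,0,0,0,0]
    - [15,0,0,0,0,0,0]
    - [15,0,0,0,0,0,0]
    - [15,0,0,0,0,0,0]
    - [15,0,0,0,0,0,0]
    - [15,0,0,0,0,0,0]

```text
time_s: 4.15
ee_pos: [0.4907, 0.0172, 0.0552]
eef_rot: [3.142, -0.0, 3.044]
force: [-0.9, 0.1, 0.4]
grip_width: 0.0143
grip_force: 0.0
```

The fingers closed to 14 mm with no grip force, so they missed the lip. I'll look.

Run:
```python
from h import *
from station import ctrl
c=ctrl.camera("wrist"); np.savez("w2.npz",**c); s=ctrl.camera("side"); np.savez("s2.npz",**s)
a=c["pixels"][...,::-1]; b=cv2.resize(s["pixels"][160:300,190:330,::-1],(420,420),interpolation=cv2.INTER_CUBIC)
cv2.imwrite("pics/w2.png",cv2.resize(np.hstack([a[:,60:440],b]),None,fx=1,fy=1))
```

```text
(no output)
```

View pics/w2.png

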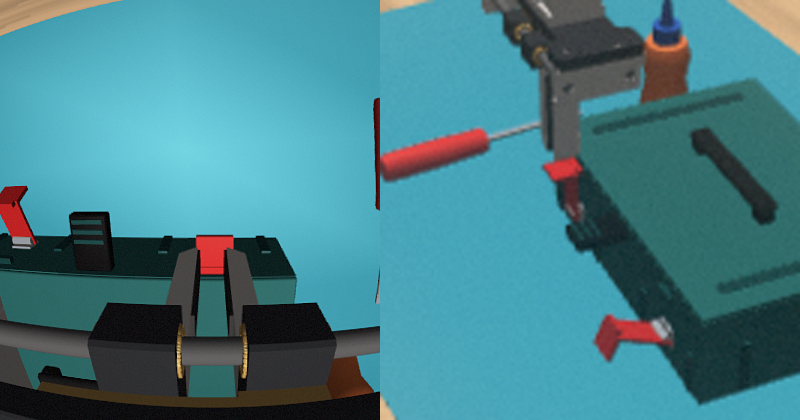

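Run:
```python
from h import *
from station import ctrl
o=ctrl.get_obs(); T=o["ee_pos"]; print(T,o["eef_rot"],o["force"],o["grip_width"],o["grip_force"])
c=dict(np.load("w2.npz")); print("cam",wc(c["pose"][:3,3]), "tcp px",fish(c,T),"grasp px",fish(c,T+[0,0,.019]),"lip px",fish(c,cw(-.113,.085,.074)))
for n in("w2","s2"):
    c=dict(np.load(n+".npz")); px=c["pixels"].astype(int)
    red=((px[...,0]>120)&(px[...,1]<75)&(px[...,2]<80)).astype(np.uint8)
    k,l,s,ce=cv2.connectedComponentsWithStats(red)
    if n=="w2":
        v,u=np.mgrid[:420,:560];K=c["mtx"];x=(u-K[0,2]);y=(v-K[1,2]);r=np.hypot(x,y)+1e-9;th=r/K[0,0]
        z=c["z_map"].astype(float);t=np.tan(th)*z
        W=np.stack([x/r*t,-y/r*t,-z],-1)@c["pose"][:3,:3].T+c["pose"][:3,3]
    else: W=cloud(c)
    for i in range(1,k):
        if s[i,4]>25:
            q=(W[l==i]-O)@RC; print(n,ce[i],s[i],"case med",np.median(q,0).round(4),np.percentile(q,3,0).round(4),np.percentile(q,97,0).round(4))
    # gray finger points near the tip
    q=(W-O)@RC; g=(px.max(-1)-px.min(-1)<25)&(np.abs(q[...,0]+.11)<.03)&(np.abs(q[...,1]-.085)<.05)&(q[...,2]<.14)&(q[...,2]>.03)
    if g.sum(): print("gray",g.sum(),np.percentile(q[g],[1,50,99],axis=0).round(4).tolist())
```

```text
[0.49072682 0.01714642 0.05516438] [-3.14154774e+00  2.00374041e-05  3.04381229e+00] [ 0.20512956  0.29389955 -0.32032666] 0.0140611699415542 0.0
cam [-0.19430774  0.08462461  0.27276953] tcp px (np.float64(271.47989403926437), np.float64(238.86872249535347)) grasp px (np.float64(271.46360495453615), np.float64(248.94204468086636)) lip px (np.float64(272.19640183992175), np.float64(248.93239534453738))
w2 [450.52194698 153.70751847] [ 440   98   22  114 2301] case med [-0.1764  0.236   0.025 ] [-0.2201  0.2269  0.02  ] [-0.1288  0.2481  0.0274]
w2 [ 73.06399132 214.47830803] [ 53 186  43  59 922] case med [-0.1276 -0.0822  0.0431] [-0.1492 -0.0946  0.0334] [-0.1059 -0.0721  0.0561]
w2 [273.00093197 252.24231128] [ 256  236   38   38 1073] case med [-0.113   0.0855  0.0772] [-0.1227  0.0759  0.0756] [-0.0977  0.0971  0.0788]
gray 3621 [[-0.1228, 0.0359, 0.0312], [-0.0994, 0.0776, 0.0803], [-0.0953, 0.134, 0.1395]]
s2 [193.36111111 142.40740741] [177 137  28  14 108] case med [nan nan nan] [nan nan nan] [nan nan nan]
s2 [208.84210526 209.71929825] [190 203  36  14 171] case med [-0.1714  0.2306  0.0205] [-0.2193  0.2222  0.0144] [-0.1314  0.2426  0.0249]
s2 [250.83076923 215.78461538] [245 212  12   8  65] case med [-0.1108  0.0836  0.0747] [-0.1228  0.0675  0.0725] [-0.0985  0.0939  0.0965]
s2 [270.84892086 270.65467626] [262 265  22  14 139] case med [-0.1334 -0.0862  0.04  ] [-0.1496 -0.0969  0.0321] [-0.1083 -0.0743  0.0533]
gray 222 [[-0.1235, 0.0602, 0.0307], [-0.1169, 0.0683, 0.1144], [-0.0959, 0.1135, 0.1397]]
```

Run:
```python
from h import *
c=dict(np.load("w2.npz"));v,u=np.mgrid[:420,:560];K=c["mtx"];x=(u-K[0,2]);y=(v-K[1,2]);r=np.hypot(x,y)+1e-9;th=r/K[0,0]
z=c["z_map"].astype(float);t=np.tan(th)*z
W=(np.stack([x/r*t,-y/r*t,-z],-1)@c["pose"][:3,:3].T+c["pose"][:3,3]-O)@RC*1000
for row in (246,250,256,262,270,280):
    print(row,[(cc,*W[row,cc].round().astype(int).tolist()) for cc in(236,243,248,253,258,272,284,288,292,297,302,308)])
im=cv2.resize(c["pixels"][200:330,200:350,::-1],None,fx=4,fy=4,interpolation=cv2.INTER_CUBIC); cv2.imwrite("pics/w2z.png",im)
```

```text
246 [(236, -95, 55, 24), (243, -95, 61, 25), (248, -96, 65, 25), (253, -95, 69, 25), (258, -116, 76, 76), (272, -116, 85, 77), (284, -116, 93, 77), (288, -116, 95, 78), (292, -116, 98, 76), (297, -96, 105, 25), (302, -95, 110, 24), (308, -95, 115, 25)]
250 [(236, -96, 56, 34), (243, -96, 62, 35), (248, -122, 71, 98), (253, -122, 74, 99), (258, -120, 77, 93), (272, -114, 85, 78), (284, -121, 92, 94), (288, -122, 94, 97), (292, -122, 96, 98), (297, -96, 105, 34), (302, -95, 109, 33), (308, -96, 114, 34)]
256 [(236, -95, 57, 45), (243, -122, 69, 106), (248, -122, 71, 106), (253, -122, 74, 107), (258, -121, 77, 103), (272, -110, 85, 78), (284, -121, 92, 103), (288, -122, 94, 106), (292, -122, 96, 106), (297, -122, 99, 107), (302, -122, 102, 105), (308, -95, 112, 46)]
262 [(236, -96, 59, 57), (243, -122, 69, 115), (248, -122, 72, 114), (253, -122, 75, 115), (258, -121, 77, 111), (272, -105, 85, 77), (284, -119, 92, 107), (288, -122, 93, 115), (292, -122, 95, 115), (297, -122, 98, 114), (302, -122, 101, 114), (308, -96, 111, 58)]
270 [(236, -122, 67, 126), (243, -122, 70, 124), (248, -122, 73, 124), (253, -122, 75, 124), (258, -120, 78, 120), (272, -99, 85, 78), (284, -114, 92, 109), (288, -120, 93, 121), (292, -122, 95, 125), (297, -122, 98, 124), (302, -122, 100, 125), (308, -123, 103, 126)]
280 [(236, -122, 68, 136), (243, -122, 71, 136), (248, -122, 73, 136), (253, -123, 76, 137), (258, -115, 78, 121), (272, -96, 85, 85), (284, -109, 92, 110), (288, -121, 93, 133), (292, -122, 94, 136), (297, -122, 97, 136), (302, -122, 99, 136), (308, -121, 102, 134)]
```

View pics/w2z.png

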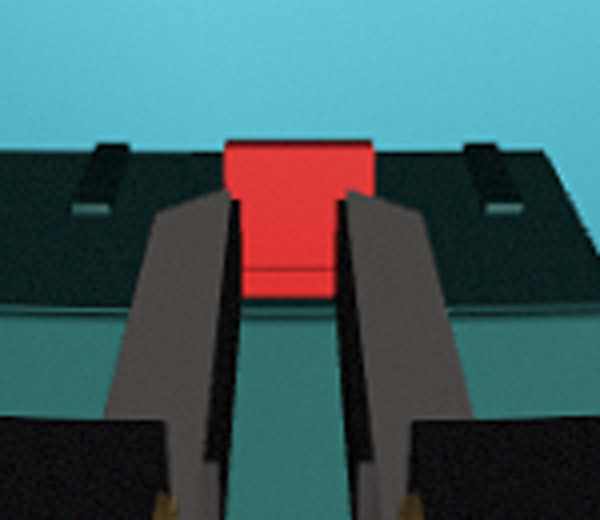

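The wrist depth puts the fingertips about 40 mm higher than the reported TCP. The lip itself sits at z≈77 mm as expected. I'll cross-check with the side camera and the earlier wrist frame before trusting it.

```bash
cat >> h.py <<'E'
def wcloud(c):
    v,u=np.mgrid[:420,:560];K=c["mtx"];x=(u-K[0,2]);y=(v-K[1,2]);r=np.hypot(x,y)+1e-9
    z=c["z_map"].astype(float);t=np.tan(r/K[0,0])*z
    W=np.stack([x/r*t,-y/r*t,-z],-1)@c["pose"][:3,:3].T+c["pose"][:3,3]; W[z<=0]=np.nan; return W
E
python3 - <<'E'
from h import *
def rep(n,W,px,t):
    q=((W-O)@RC-t)*1000
    m=(np.abs(q[...,0])<14)&(np.abs(q[...,1])<45)&(q[...,2]>-15)&(q[...,2]<110)&(px.max(-1)-px.min(-1)<22)
    for s in(-1,1):
        mm=m&(q[...,1]*s>3); z=q[mm]; 
        if len(z): print(n,s,len(z),"lowest z rel TCP",np.sort(z[:,2])[:8].round(1),"x rng",np.percentile(z[:,0],[2,98]).round(1),"y rng",np.percentile(z[:,1],[2,98]).round(1))
t2=wc([0.49072682,0.01714642,0.05516438]);t1=wc([.49155,.01843,.16833])
for n,t in(("w1",t1),("w2",t2)):
    c=dict(np.load(n+".npz")); rep(n,wcloud(c),c["pixels"].astype(int),t)
c=dict(np.load("s2.npz")); W=cloud(c); rep("s2",W,c["pixels"].astype(int),t2)
q=((W-O)@RC-t2)*1000
for row in range(196,222,3): print(row,[tuple(q[row,k].round().astype(int)) if q[row,k][2]==q[row,k][2] else 0 for k in range(244,256,2)])
E
```

```text
w1 -1 2374 lowest z rel TCP [38.7 39.1 39.6 39.7 39.8 40.1 40.1 40.1] x rng [-9.7  6.6] y rng [-37.3 -25.5]
w1 1 2338 lowest z rel TCP [39.4 39.7 40.2 40.5 40.8 40.8 41.  41. ] x rng [-9.8  6.1] y rng [25.7 37.4]
w2 -1 1742 lowest z rel TCP [-14.5 -14.4 -14.2 -14.  -13.9 -13.2 -12.6 -12.5] x rng [-9.7  4.3] y rng [-18.8  -7. ]
w2 1 1743 lowest z rel TCP [-14.2 -14.2 -14.1 -14.  -13.9 -13.6 -13.3 -13.1] x rng [-9.7  5.2] y rng [ 7.1 19. ]
s2 -1 152 lowest z rel TCP [10.7 15.7 17.1 18.7 19.  34.3 43.2 43.4] x rng [-10.4  10.2] y rng [-24.2 -11.2]
s2 1 82 lowest z rel TCP [39.8 40.5 42.3 42.5 44.8 45.1 45.6 46.1] x rng [-10.2  -3.4] y rng [ 3.5 13.6]
196 [(np.int64(-10), np.int64(10), np.int64(74)), (np.int64(-6), np.int64(7), np.int64(75)), (np.int64(-9), np.int64(-15), np.int64(88)), (np.int64(-6), np.int64(-19), np.int64(90)), (np.int64(-2), np.int64(-22), np.int64(90)), (np.int64(3), np.int64(-21), np.int64(88))]
199 [(np.int64(-9), np.int64(12), np.int64(64)), (np.int64(-7), np.int64(5), np.int64(67)), (np.int64(-9), np.int64(-13), np.int64(78)), (np.int64(-7), np.int64(-21), np.in
[... 1295 characters left out ...]
64(-1), np.int64(9), np.int64(20)), (np.int64(3), np.int64(7), np.int64(20)), (np.int64(8), np.int64(6), np.int64(20)), (np.int64(13), np.int64(5), np.int64(19))]
217 [(np.int64(23), np.int64(102), np.int64(-53)), (np.int64(-10), np.int64(1), np.int64(19)), (np.int64(-4), np.int64(1), np.int64(17)), (np.int64(-1), np.int64(-3), np.int64(19)), (np.int64(4), np.int64(-4), np.int64(18)), (np.int64(9), np.int64(-5), np.int64(17))]
220 [(np.int64(19), np.int64(93), np.int64(-57)), (np.int64(23), np.int64(88), np.int64(-54)), (np.int64(-10), np.int64(-13), np.int64(19)), (np.int64(-3), np.int64(-9), np.int64(14)), (np.int64(8), np.int64(5), np.int64(3)), (np.int64(6), np.int64(-12), np.int64(14))]
```

Three frames from two cameras agree that the real fingertips sit 41 mm behind the reported TCP along the tool. I'll use that offset: open, go 36 mm lower and close again.

Call:
servo_tool:
  plan:
    - [55,0,0,0,0,0,0]
    - [55,0,0,0,0,0,0]
    - [55,0,0,0,0,0,0]
    - [55,0,0,0.012,0,0,0]
    - [55,0,0,0.012,0,0,0]
    - [55,0,0,0.008,0,0,0]
    - [55,0,0,0.004,0,0,0]
    - [40,0,0,0,0,0,0]

```text
time_s: 5.25
ee_pos: [0.4906, 0.0172, 0.0189]
eef_rot: [-3.142, -0.0, 3.044]
force: [0.2, 0.0, 0.2]
grip_width: 0.0448
grip_force: 0.0
```

Call:
servo_tool:
  plan:
    - [15,0,0,0,0,0,0]
    - [15,0,0,0,0,0,0]
    - [15,0,0,0,0,0,0]
    - [15,0,0,0,0,0,0]
    - [15,0,0,0,0,0,0]
    - [15,0,0,0,0,0,0]
    - [15,0,0,0,0,0,0]
    - [15,0,0,0,0,0,0]

```text
time_s: 6.25
ee_pos: [0.491, 0.0183, 0.0196]
eef_rot: [3.14, 0.001, 3.044]
force: [-1.1, 10.2, 2.6]
grip_width: 0.0237
grip_force: 18.8
```

Run:
```python
from h import *
from station import ctrl
o=ctrl.get_obs(); print(wc(o["ee_pos"])*1000,o["force"],o["grip_width"],o["grip_force"])
c=dict(np.load("w2.npz")); t2=wc([0.49072682,0.01714642,0.05516438]); q=((wcloud(c)-O)@RC-t2)*1000
for r in(300,310,330,360): print(r,[tuple(q[r,k].round().astype(int).tolist()) for k in(150,200,225,320,350)])
# steps on arc (tool x=-case x, z down)
a0=np.arctan2(12,42);R=np.hypot(12,42);th=np.linspace(0,.95,9);p=np.c_[R*np.sin(a0+th),-R*np.cos(a0+th)];print(np.diff(p,axis=0).round(1).tolist())
```

```text
[-112.87935834   85.74120731   19.60050467] [-1.05892164 10.18291673  2.57209011] 0.02366372817510332 18.845154996961355
300 [(36, -86, 29), (-9223372036854775808, -9223372036854775808, -9223372036854775808), (33, -31, 30), (33, 33, 30), (34, 53, 31)]
310 [(44, -87, 30), (-33, -19, 144), (-33, -12, 144), (-33, 13, 143), (-33, 21, 144)]
330 [(63, -91, 29), (-33, -17, 154), (-34, -11, 154), (-32, 12, 152), (-32, 20, 152)]
360 [(94, -97, 30), (-29, -17, 160), (-29, -11, 160), (-30, 11, 160), (-29, 18, 160)]
[[4.9, 1.7], [4.7, 2.3], [4.3, 2.8], [4.0, 3.3], [3.6, 3.8], [3.1, 4.2], [2.6, 4.5], [2.0, 4.8]]<stdin>:5: RuntimeWarning: invalid value encountered in cast
```

The lip is held at 23.7 mm. Now I'll swing it along its arc, with a 1 mm y correction to relieve the side force.

Call:
servo_tool:
  plan:
    - [15,0.0049,0.001,0.0017,0,0,0]
    - [15,0.0047,0,0.0023,0,0,0]
    - [15,0.0043,0,0.0028,0,0,0]
    - [15,0.004,0,0.0033,0,0,0]
    - [15,0.0036,0,0.0038,0,0,0]
    - [15,0.0031,0,0.0042,0,0,0]
    - [15,0.0026,0,0.0045,0,0,0]
    - [15,0.002,0,0.0048,0,0,0]

```text
time_s: 7.25
ee_pos: [0.4617, 0.0215, -0.0081]
eef_rot: [3.141, 0.0, 3.044]
force: [-1.1, 7.0, 4.3]
grip_width: 0.0235
grip_force: 15.0
```

Call:
servo_tool:
  plan:
    - [15,0,0,0,0,0,0]
    - [40,0,0,0,0,0,0]
    - [55,0,0,0,0,0,0]
    - [55,0,0,0,0,0,0]
    - [55,0,0,-0.03,0,0,0]
    - [55,0,0,-0.04,0,0,0]
    - [55,0,0,-0.04,0,0,0]
    - [55,0,0,0,0,0,0]

```text
time_s: 8.25
ee_pos: [0.4632, 0.0209, 0.1042]
eef_rot: [3.141, 0.005, 3.044]
force: [0.8, 0.8, -1.0]
grip_width: 0.0517
grip_force: 0.0
```

Run:
```python
from h import *
from station import ctrl
o=ctrl.get_obs(); print("tcp case",wc(o["ee_pos"])*1000,o["eef_rot"],o["force"],o["grip_width"])
c=ctrl.camera("wrist"); np.savez("w3.npz",**c); q=(wcloud(c)-O)@RC*1000; px=c["pixels"].astype(int)
red=((px[...,0]>120)&(px[...,1]<75)&(px[...,2]<80)).astype(np.uint8); k,l,s,ce=cv2.connectedComponentsWithStats(red)
for i in range(1,k):
    if s[i,4]>25: print(ce[i],np.nanpercentile(q[l==i],[3,50,97],axis=0).round(1).tolist())
print("tongue px",fish(c,cw(-.122,0,.076)))
m=(px.max(-1)<60)&(q[...,2]>70)&(q[...,2]<82)&(q[...,0]<-98)&(np.abs(q[...,1])<25); print(m.sum(),np.percentile(q[m],[2,50,98],axis=0).round(1))
cv2.imwrite("pics/w3.png",c["pixels"][...,::-1])
```

```text
tcp case [-140.86049439   85.53974187  104.24827965] [3.14138267 0.00494964 3.04373835] [ 0.77768038  0.7754888  -0.99966803] 0.05171219060381402
[423.47541899 174.89217877] [[-220.5, 227.1, 19.7], [-176.6, 236.5, 25.0], [-129.2, 249.1, 27.5]]
[102.05786164 225.11320755] [[-148.9, -94.6, 34.4], [-130.1, -82.6, 43.0], [-106.0, -72.2, 56.0]]
[272.37284895 229.48852772] [[-146.1, 75.1, 39.6], [-133.8, 86.0, 58.6], [-107.2, 97.3, 69.1]]
tongue px (np.float64(169.97632484824126), np.float64(247.06324874430987))
1237 [[-137.9  -11.1   71.9]
 [-116.6    3.4   76.9]
 [ -98.8   15.4   78.4]]
```

View pics/w3.png

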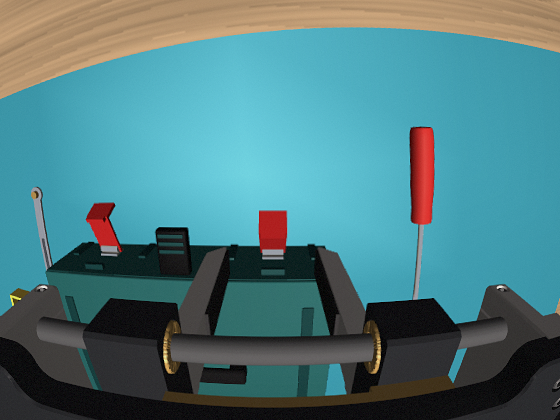

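The left hasp now lies swung out at (273,228), about 0.9 rad, much like the right one at (103,225). The tongue is at (173,250), about 1.5 mm left of the predicted spot. Next I'll move over the tongue, descend and pinch it.

Call:
servo_tool:
  plan:
    - [55,-0.007,-0.03,0,0,0,0]
    - [55,-0.007,-0.03,0,0,0,0]
    - [55,-0.005,-0.024,0,0,0,0]
    - [55,0,0,0,0,0,0]
    - [55,0,0,0.025,0,0,0]
    - [55,0,0,0.025,0,0,0]
    - [55,0,0,0.01,0,0,0]
    - [55,0,0,0,0,0,0]

```text
time_s: 9.3
ee_pos: [0.4721, -0.0639, 0.0413]
eef_rot: [3.141, -0.001, 3.044]
force: [-0.6, -0.1, 0.4]
grip_width: 0.0515
grip_force: 0.0
```

Run:
```python
from h import *
from station import ctrl
o=ctrl.get_obs(); print("tcp case",wc(o["ee_pos"])*1000,o["eef_rot"],o["force"],o["grip_width"])
c=ctrl.camera("wrist"); q=(wcloud(c)-O)@RC*1000; px=c["pixels"].astype(int)
m=(px.max(-1)<70)&(q[...,2]>70)&(q[...,2]<80)&(q[...,0]<-98)&(np.abs(q[...,1])<25); print(m.sum(),np.percentile(q[m],[2,50,98],axis=0).round(1))
```

```text
tcp case [-123.67682579    2.00188273   41.31936096] [ 3.14140406e+00 -1.33697186e-03  3.04418670e+00] [-0.63151186 -0.12822264  0.42358521] 0.05152965850705015
2209 [[-137.7  -12.1   71.9]
 [-116.3    1.1   77. ]
 [ -98.9   14.6   78.4]]
```

Call:
servo_tool:
  plan:
    - [55,-0.001,-0.0008,0.012,0,0,0]
    - [55,0,0,0.012,0,0,0]
    - [55,0,0,0.006,0,0,0]
    - [55,0,0,0,0,0,0]
    - [20,0,0,0,0,0,0]
    - [20,0,0,0,0,0,0]
    - [20,0,0,0,0,0,0]
    - [20,0,0,0,0,0,0]
  force: 20

```text
time_s: 10.35
ee_pos: [0.4736, -0.0648, 0.012]
eef_rot: [3.141, 0.0, 3.044]
force: [0.5, 5.2, 1.1]
grip_width: 0.0277
grip_force: 20.0
```

Call:
servo_tool:
  plan:
    - [20,0,0,0,0,0,0]
    - [20,0,0,0,0,0,0]
    - [20,0,0,0,0,0,0]
    - [20,0,0,0,0,0,0]
    - [20,0,0,0,0,0,0]
    - [20,0,0,0,0,0,0]
    - [20,0,0,0,0,0,0]
    - [20,0,0,0,0,0,0]

```text
time_s: 11.35
ee_pos: [0.4736, -0.0648, 0.012]
eef_rot: [3.141, 0.0, 3.044]
force: [1.1, 5.4, 1.3]
grip_width: 0.0278
grip_force: 20.0
```

Run:
```python
from h import *
from station import ctrl
o=ctrl.get_obs(); print("tcp case",wc(o["ee_pos"])*1000,o["eef_rot"],o["force"],o["grip_width"],o["grip_force"])
th=np.r_[np.linspace(0,1.38,33)]; p=np.c_[-217*np.cos(th)+11*np.sin(th),217*np.sin(th)+11*np.cos(th)]
print((-np.diff(p,axis=0)).round(1).tolist())
```

```text
tcp case [-122.13382776    1.27124276   11.97279408] [3.14081837e+00 4.16685571e-04 3.04374863e+00] [1.13424567 5.44770171 1.3112429 ] 0.02776632866869883 19.998649656772614
[[-0.7, -9.3], [-1.1, -9.3], [-1.5, -9.3], [-1.9, -9.2], [-2.3, -9.1], [-2.7, -9.0], [-3.0, -8.9], [-3.4, -8.7], [-3.8, -8.6], [-4.2, -8.4], [-4.5, -8.2], [-4.9, -8.0], [-5.2, -7.8], [-5.5, -7.6], [-5.9, -7.3], [-6.2, -7.0], [-6.5, -6.8], [-6.8, -6.5], [-7.0, -6.2], [-7.3, -5.9], [-7.5, -5.6], [-7.8, -5.2], [-8.0, -4.9], [-8.2, -4.5], [-8.4, -4.2], [-8.6, -3.8], [-8.7, -3.5], [-8.9, -3.1], [-9.0, -2.7], [-9.1, -2.3], [-9.2, -1.9], [-9.2, -1.5]]
```

The tongue is held at 27.8 mm. I'll raise the lid along its arc in steps and check the force after the first one.

Call:
servo_tool:
  plan:
    - [20,-0.0007,0,-0.0093,0,0,0]
    - [20,-0.0011,0,-0.0093,0,0,0]
    - [20,-0.0015,0,-0.0093,0,0,0]
    - [20,-0.0019,0,-0.0092,0,0,0]
    - [20,-0.0023,0,-0.0091,0,0,0]
    - [20,-0.0027,0,-0.009,0,0,0]
    - [20,-0.003,0,-0.0089,0,0,0]
    - [20,-0.0034,0,-0.0087,0,0,0]

```text
time_s: 12.35
ee_pos: [0.4899, -0.0664, 0.0847]
eef_rot: [3.141, -0.0, 3.044]
force: [1.3, 4.1, -3.1]
grip_width: 0.0275
grip_force: 20.0
```

Run:
```python
from h import *
from station import ctrl
o=ctrl.get_obs(); print("tcp case",wc(o["ee_pos"])*1000,o["force"],o["moment"],o["grip_width"],o["grip_force"])
c=ctrl.camera("side"); cv2.imwrite("pics/s4.png",cv2.resize(c["pixels"][100:340,160:440,::-1],None,fx=2,fy=2))
```

```text
tcp case [-105.77915282    1.30567318   84.72608129] [ 1.30652612  4.14319427 -3.08049745] [ 0.88265077 -0.29009481 -0.04799343] 0.02748907042049165 19.99948740005493
```

View pics/s4.png

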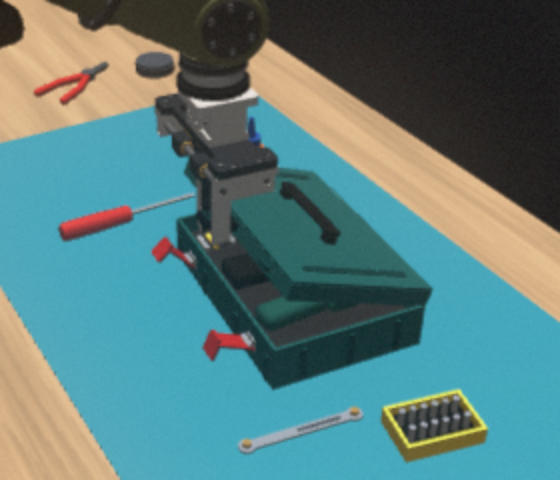

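The lid is opening in the grip, both hasps hang swung out, and the forces are small. I'll carry on along the arc.

Call:
servo_tool:
  plan:
    - [20,-0.0038,0,-0.0086,0,0,0]
    - [20,-0.0042,0,-0.0084,0,0,0]
    - [20,-0.0045,0,-0.0082,0,0,0]
    - [20,-0.0049,0,-0.008,0,0,0]
    - [20,-0.0052,0,-0.0078,0,0,0]
    - [20,-0.0055,0,-0.0076,0,0,0]
    - [20,-0.0059,0,-0.0073,0,0,0]
    - [20,-0.0062,0,-0.007,0,0,0]

```text
time_s: 13.4
ee_pos: [0.5299, -0.0702, 0.1476]
eef_rot: [3.141, -0.001, 3.044]
force: [1.5, 5.5, -3.2]
grip_width: 0.0276
grip_force: 20.0
```

Call:
servo_tool:
  plan:
    - [20,-0.0065,0,-0.0068,0,0,0]
    - [20,-0.0068,0,-0.0065,0,0,0]
    - [20,-0.007,0,-0.0062,0,0,0]
    - [20,-0.0073,0,-0.0059,0,0,0]
    - [20,-0.0075,0,-0.0056,0,0,0]
    - [20,-0.0078,0,-0.0052,0,0,0]
    - [20,-0.008,0,-0.0049,0,0,0]
    - [20,-0.0082,0,-0.0045,0,0,0]

```text
time_s: 14.4
ee_pos: [0.5886, -0.076, 0.193]
eef_rot: [3.14, -0.001, 3.044]
force: [0.0, 5.4, -3.3]
grip_width: 0.0276
grip_force: 20.0
```

Run:
```python
from h import *
from station import ctrl
o=ctrl.get_obs(); g=wc(o["ee_pos"])*1000; print("tcp case",g,o["eef_rot"],o["qpos"],o["force"],o["grip_width"],o["grip_force"])
r=np.array([g[0]-95,g[2]+60-60]); print("angle",np.arctan2(r[1],-r[0])-np.arctan2(11,217),np.hypot(*r))
```

```text
tcp case [ -6.52106442   1.4120429  193.00651632] [ 3.14049987e+00 -1.37031156e-03  3.04418255e+00] [-1.90533182e-01  3.82011342e-01  1.35386273e+00  9.73629989e-04
  1.40718465e+00 -1.66407794e+00] [ 0.02011092  5.36011287 -3.26267784] 0.027627339348604847 19.999484717845917
angle 1.0359193000068185 218.07806368851925
```

Call:
servo_tool:
  plan:
    - [20,-0.0084,0,-0.0042,0,0,0]
    - [20,-0.0086,0,-0.0038,0,0,0]
    - [20,-0.0087,0,-0.0035,0,0,0]
    - [20,-0.0089,0,-0.0031,0,0,0]
    - [20,-0.009,0,-0.0027,0,0,0]
    - [20,-0.0091,0,-0.0023,0,0,0]
    - [20,-0.0061,0,-0.0013,0,0,0]
    - [20,-0.0041,0,-0.0008,0,0,0]

```text
time_s: 15.4
ee_pos: [0.6513, -0.082, 0.2147]
eef_rot: [3.141, -0.001, 3.044]
force: [-0.3, 5.6, -2.3]
grip_width: 0.028
grip_force: 20.0
```

Call:
servo_tool:
  plan:
    - [20,-0.004,0,-0.0007,0,0,0]
    - [20,-0.003,0,-0.0004,0,0,0]
    - [20,0,0,0,0,0,0]
    - [20,0,0,0,0,0,0]
    - [20,0,0,0,0,0,0]
    - [20,0,0,0,0,0,0]
    - [20,0,0,0,0,0,0]
    - [20,0,0,0,0,0,0]

```text
time_s: 16.4
ee_pos: [0.6581, -0.0827, 0.2158]
eef_rot: [3.141, -0.001, 3.044]
force: [0.7, 5.1, -1.1]
grip_width: 0.0278
grip_force: 20.0
```

Run:
```python
from h import *
from station import ctrl
o=ctrl.get_obs(); g=wc(o["ee_pos"])*1000; print("tcp case",g,o["eef_rot"],o["force"],o["moment"],o["grip_width"],o["grip_force"])
r=np.array([g[0]-95,g[2]]); print("angle",np.arctan2(r[1],-r[0])-np.arctan2(11,217),np.hypot(*r))
ims=[]
for n in("side","scene"):
    c=ctrl.camera(n); q=(cloud(c)-O)@RC*1000; px=c["pixels"].astype(int)
    # lid faces: teal points well above the base, fit plane direction in case xz
    m=(px[...,1]>px[...,0]+8)&(px[...,1]<130)&(q[...,2]>105)&(q[...,2]<235)&(np.abs(q[...,1])<125)&(q[...,0]>20)&(q[...,0]<180)
    p=q[m][:,[0,2]]
    for _ in range(6):
        mu=p.mean(0);w,V=np.linalg.eigh(np.cov((p-mu).T));d=(p-mu)@V[:,0];p=p[np.abs(d)<max(3,1.5*d.std())]
    v=V[:,1]*np.sign(V[1,1]); print(n,m.sum(),len(p),d.std(),"lid angle",np.arctan2(v[1],-v[0]),mu)
    ims.append(c["pixels"][60:340,140:420,::-1])
cv2.imwrite("pics/f.png",cv2.resize(np.hstack(ims),None,fx=1.4,fy=1.4))
```

```text
tcp case [ 63.25919141   1.51174724 215.82104245] [ 3.14060460e+00 -9.38489584e-04  3.04448418e+00] [ 0.68889768  5.06534247 -1.14178119] [ 0.9425538   0.2344703  -0.03977161] 0.02779021630066399 19.99959647655487
angle 1.3741252012002054 218.14261686499458
side 29 29 0.8472627610385419 lid angle 1.3613625033872934 [ 81.90417017 160.97537345]
scene 5185 4899 1.2707013965553404 lid angle 1.3571598714550275 [ 93.12466697 175.0738858 ]
```

View pics/f.png

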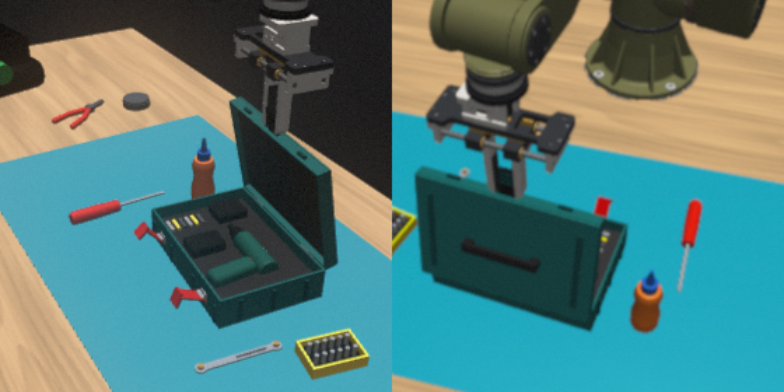

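The lid stands open, held by the tongue (gripper at about (280,120) in the left half), and the other objects haven't moved. The grasp position gives 1.374 rad and the fitted lid plane about 1.357, so I'll nudge it 2 mm rearward and hand in.

Call:
servo_tool:
  plan:
    - [20,-0.001,0,-0.0002,0,0,0]
    - [20,-0.001,0,-0.0002,0,0,0]
    - [20,0,0,0,0,0,0]
    - [20,0,0,0,0,0,0]
    - [20,0,0,0,0,0,0]
    - [20,0,0,0,0,0,0]
    - [20,0,0,0,0,0,0]
    - [20,0,0,0,0,0,0]

```text
time_s: 17.5
ee_pos: [0.66, -0.0829, 0.2161]
eef_rot: [3.141, -0.001, 3.044]
force: [-0.9, 4.5, -1.5]
grip_width: 0.0275
grip_force: 20.0
```

Run:
```python
from station import ctrl
o=ctrl.get_obs(); print(o["ee_pos"],o["force"],o["grip_width"],o["grip_force"]); print(ctrl.hand_in())
```

```text
[ 0.66001341 -0.08286553  0.21608995] [-0.92778086  4.51854872 -1.47251843] 0.027534808541988802 19.99955713748932
the job is handed in; nothing more can be done
None
```

Handed in at 17.5 s: the left hasp is swung off to about 0.9 rad and the lid is held by the tongue at about 1.37–1.38 rad, with nothing else moved; the real fingertips sit about 41 mm behind the reported TCP, so my first pinch at the hasp closed on air and I corrected for that offset from then on.

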